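# Raise the model lift by one turn of its hand wheel

### The job

The little lift that sets the height of the model stair must go up by one turn: with the fingertips, gently push the hand wheel round by its red spoke, clockwise seen from above, through exactly one full turn, so that the red spoke ends pointing where it pointed at the start. Push only the wheel, not the deck or the stair, and leave the jar, the sanding block and the dropper bottle standing where they are.

Things in the scene. Friction and masses are not known exactly. Their poses are not given: they have to be found in the camera images.
- lift_base: Bench lift: fixed grey base plate 130 x 310 x 16 mm with a green gear case. Origin on the bench, straight under the wheel's axis; z up. The plate spans x -65..65, y -235..75 mm in its own frame. The gear case (72 x 72 mm) rises to 72 mm and a column of 36 mm diameter carries the wheel. The deck is at -y (its centre 165 mm from the wheel's axis). The base cannot move.
- wheel_axis (a point): Point on the wheel's vertical axis at the mid-height of its spokes and rim, 152 mm above the bench; fixed. The wheel lies level, dark steel: round rim 144 mm clear inside, 168 mm outside, 12 mm thick; hub of 40 mm diameter, up to 168 mm above the bench; three spokes 120 degrees apart, one red, two dark 10 mm thick. Openings between spokes are free down to the gear case, 72 mm above the bench.
- wheel (a joint): Turn of the hand wheel in rad about the vertical axis; grows clockwise seen from above, 2 pi a turn, stops at 0 and 12.6; it starts between 0.6 and 4.4. At 0 the red spoke points along the base's +x. Light friction (0.08 N m, so about 2 N at mid-spoke) holds it wherever it is left; it does not spin on. One turn clockwise lifts the deck by 20 mm.
- red_spoke: The red spoke of the wheel, which turns with it: a level round red grip, 15 mm thick, from 24 to 70 mm from the axis, its centre line 152 mm above the bench (top 159.5 mm). Its origin lies on the wheel's axis, 138 mm above the bench; its own x axis runs outwards along the spoke.
- spoke_mark (a point): Point on the red spoke's centre line, 60 mm from the wheel's axis, 152 mm above the bench; turns with the wheel.
- deck: The lift's plywood deck, 124 x 124 x 10 mm, with the stair fixed on it; origin at the centre of its underside. Only the wheel moves it. Not to be touched.
- deck_top (a point): Centre of the upper face of the lift's plywood deck (124 x 124 x 10 mm), which goes straight up and down, driven by the wheel: its height is 70 mm plus 20 mm for each turn of the wheel's joint value.
- stair: Small wooden model stair, 84 x 64 x 48 mm, fixed on the deck; origin at the centre of its underside. Not to be touched.
- white_jar: Squat paint jar with white lid, 49 mm diameter, 52 mm tall, loose; origin at the centre of its underside.
- sanding_block: Wood-coloured sanding block, 43 x 71 x 24 mm, loose; origin at the centre of its underside.
- dropper: Amber dropper bottle, 34 mm diameter, 96 mm tall, loose; origin at the centre of its underside.
Things that resemble listed ones, but are neither listed nor needed, are in the scene too. What is shaped like the dropper but blue is not meant.

How it is judged:
By the outcome, as a careful person would: the job done as asked, in the order asked, and still so for the second after the job is handed in, with the robot touching nothing.
It also fails if it takes over 64 s, if anything falls off the work surface, if the arm or the gripper's body presses on something with over 40 N, if the wrist force passes 120 N, or if a joint passes its speed limit or range.

### The arm

A 6-joint arm with a two-finger parallel gripper is mounted at the origin on a cart in front of the work surface, level with it; the furniture and walls round the work are solid. World frame = base frame: x ahead of the robot, y to its left, z up, the work surface at z = 0. Lengths are in m, angles in rad, forces in N, time in s.
With the tool pointing down it reaches from about 0.325 to 0.9 m from the base axis. Payload 6.1 kg.
Tool frame: the origin (TCP) lies at the very end of the fingers, on their centre line; the grasp point (between the pads) lies arm.grip_point_offset behind it (arm.grip_point_offset is the distance from the TCP to the grasp point, in m); y points along the fingers, x is the direction in which the jaws open and shut, and the axes are right-handed (so a half turn about y gives the same grasp; the last joint's range is limited). The gripper opens to 87 mm and grips with 3 to 60 N. Pads are 19 mm wide; open, the fingers measure 117 mm over their backs; the gripper's body (75 mm by 190 mm) begins 51 mm behind the grasp point.
Start: joints at [-1.372, 0.22, 1.526, -0, 1.395, -0.126], TCP at [0.199, -0.592, 0.223] pointing down, gripper open.
Joint ranges: [-2.98, 2.98], [-0.91, 2.08], [0.09, 2.57], [-1.24, 4.39], [0.2, 2.65], [-2.68, 2.68]. Speed limits (rad/s): [2.57, 2.57, 3.01, 3.14, 3.14, 3.14].

### API

Orientations are given as a unit quaternion [x, y, z, w].
In Python, from station import get_state, read_camera, sign_off, arm gives the robot as it stands.
- The arm moves only by the tool servo_tool, never from a script. Its argument "deltas" is a list of rows, each an object of numbers: "tx", "ty", "tz": the shift along the tool's x, y, z in m; "ax", "ay", "az": the turn, a rotation vector about the tool's x, y, z in rad; "hand": the closure, from -1 (fully open) to 1 (shut). A call has 1 to 20 rows; each row shifts and turns the commanded pose from where the row before left it, along the tool's axes as they then stand; what a row does not reach is not made up. A row lasts 1/8 s, in which the tool goes at most 62.5 mm and 10.7 degrees, less where a joint would pass 70% of its speed; a pose out of reach is approached as far as the arm can. A call with a gripper value outside its range is refused whole. The fingers move at their own pace and stop on an object; "grip_force" is the grip in N (left out, the last holds). Time passes only in rows, so rows that do not move let the fingers close. It gives the time, the measured TCP pose, the force and the opening at its end, in the units of the state.
- get_state(): the state, without advancing time (a new reading comes with each control period).
- read_camera(name): name is "scene" or "top" or "wrist"; returns a dict with "frame" (480x640x3 uint8, red, green, blue), "intrinsics" (3x3 intrinsics, pixels), "origin" and "orientation" of the camera in the world; the wrist camera has in their place "mount" (4x4, takes a point from camera to tool coordinates, whose origin is the TCP and whose axes are the tool frame's). Camera axes: x right, y down, z forward; pixel columns grow to the right and rows downward; lengths in m; the calibration is good to about 2 mm. A picture is of the moment at which its call begins: read the wrist's pose just before it. There is no depth.
- sign_off(): hands the job in, once; it reports no verdict.
The state is a dict: "time_s": time; "qpos": joint angles; "dq": joint speeds; "tau": joint torques, N m; "position": TCP position; "eef_rot": TCP orientation; "wrist_force": force on the tool from outside, world axes, zero at the start; "ft_torque": the same for the moment, N m; "opening": finger opening in m.
Only numpy, scipy, OpenCV 4.12 (cv2) and the standard library are available. Lean on these libraries where they do the work, as an engineer would, in place of code of your own. Each camera call takes 0.05 s, during which the arm holds its last target.

## Working session

There is one attempt and no reset: what is moved stays moved. The work goes in short steps, Python scripts to look and compute and a tool call to move; the robot and the scene stay as the last step left them, time stands still between calls to the robot, and variables do not carry over. Pictures are saved under pics/ and viewed, and the job is handed in when it is done.

Besides the shell and the picture viewer there is one more tool, called by a JSON object that holds its "name" and its "arguments". servo_tool: Moves the arm, as the interface text tells. Its arguments: {"type":"object","properties":{"deltas":{"type":"array","items":{"type":"object","properties":{"tx":{"type":"number"},"ty":{"type":"number"},"tz":{"type":"number"},"ax":{"type":"number"},"ay":{"type":"number"},"az":{"type":"number"},"hand":{"type":"number"}}}},"grip_force":{"type":"number"}},"required":["deltas"]}

```bash
mkdir -p pics; ls; python3 - <<'E'
from station import *
import cv2
s=get_state();print(s)
print(arm, [ (k,getattr(arm,k)) for k in dir(arm) if not k.startswith('_')])
for n in ("scene","top","wrist"):
    c=read_camera(n);cv2.imwrite(f"pics/{n}0.png",c["frame"][:,:,::-1])
    print(n,{k:v for k,v in c.items() if k!="frame"})
E
```

```text
pics
{'time_s': 0.0, 'qpos': array([-1.37209075e+00,  2.21215990e-01,  1.52764408e+00,  1.35022137e-05,
        1.39470978e+00, -1.26116490e-01]), 'dq': array([-1.73215998e-03,  6.83616677e-05, -7.74558853e-05, -8.61868572e-04,
       -2.67539440e-04, -2.66237440e-04]), 'tau': array([ 1.48380957e-03, -4.94607711e+01, -3.87377608e+01,  7.00891321e-02,
        5.70644857e-02, -1.55105413e-04]), 'position': array([ 0.19932635, -0.59168848,  0.2214261 ]), 'eef_rot': array([-0.57378889,  0.41308035, -0.41206293,  0.57474784]), 'wrist_force': array([-0.32032376,  0.47652371,  0.03207775]), 'ft_torque': array([-0.03035072,  0.00350335,  0.00381582]), 'opening': 0.08724481217261727}
<Robot object at 0x7f373b403a10> [('PlanningError', <class 'station.PlanningError'>), ('grip_point_offset', 0.0187)]
scene {'intrinsics': array([[611.45761512,   0.        , 322.76136724],
       [  0.        , 611.45761512, 237.75325393],
       [  0.        ,   0.        ,   1.        ]]), 'origin': array([-0.03570208, -0.57227781,  0.50759584]), 'orientation': array([ 0.77143169, -0.35626392,  0.23200101, -0.47343922])}
top {'intrinsics': array([[478.50507464,   0.        , 318.72395086],
       [  0.        , 478.50507464, 242.47109603],
       [  0.        ,   0.        ,   1.        ]]), 'origin': array([ 0.45026352, -0.08563609,  0.97227214]), 'orientation': array([ 0.70886085, -0.70326751,  0.04011182, -0.03636148])}
wrist {'intrinsics': array([[377.38379851,   0.        , 317.08513361],
       [  0.        , 377.38379851, 245.17166647],
       [  0.        ,   0.        ,   1.        ]]), 'mount': array([[ 9.99999926e-01,  3.84167452e-04,  6.30726169e-06,
         5.90064195e-04],
       [ 9.76518080e-05, -2.69998966e-01,  9.62860607e-01,
        -1.62097471e-01],
       [ 3.71602660e-04, -9.62860536e-01, -2.69998983e-01,
         7.34958512e-02],
       [ 0.00000000e+00,  0.00000000e+00,  0.00000000e+00,
         1.00000000e+00]])}
```

View pics/scene0.png

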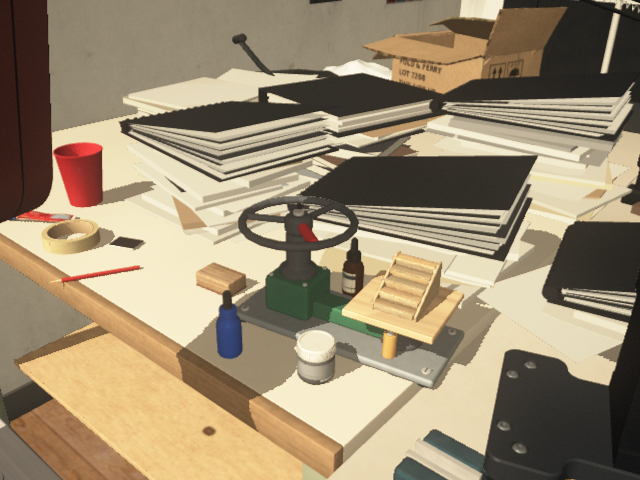

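View pics/top0.png

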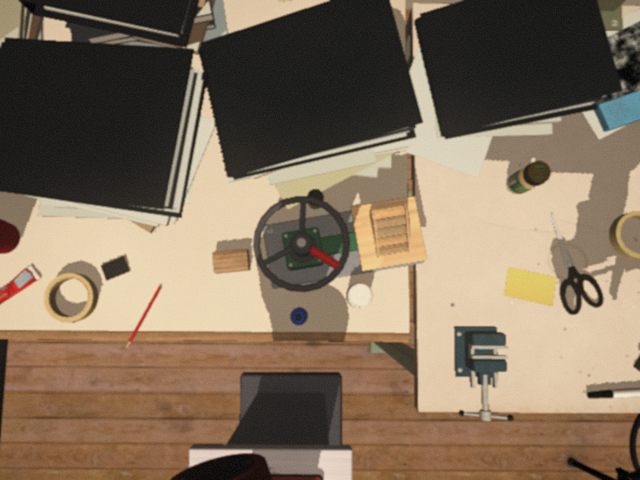

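The scene view shows the wheel at about (298,222), with the red spoke pointing toward the camera side. The amber dropper is at (352,270), the blue bottle at (229,330) and the jar at (315,355). In the top view the wheel is at about (301,243), the red spoke runs to (337,265), the dropper is at (315,197) and the jar at (360,295).

```bash
cat > h.py <<'E'
import numpy as np, cv2
from scipy.spatial.transform import Rotation as R
from scipy.optimize import least_squares
from station import *
def ray(c,uv):
    K=c["intrinsics"];d=np.linalg.inv(K)@np.array([uv[0],uv[1],1.])
    return c["origin"],R.from_quat(c["orientation"]).apply(d)
def onz(c,uv,z):
    o,d=ray(c,uv);return o+d*(z-o[2])/d[2]
def proj(c,p):
    q=R.from_quat(c["orientation"]).inv().apply(np.asarray(p)-c["origin"]);q=c["intrinsics"]@q;return q[:2]/q[2]
def wheel(c,box=(248,190,360,296)):
    f=c["frame"];hsv=cv2.cvtColor(f,cv2.COLOR_RGB2HSV)
    x0,y0,x1,y1=box
    red=((hsv[...,0]<8)|(hsv[...,0]>172))&(hsv[...,1]>140)&(hsv[...,2]>60)
    v,u=np.nonzero(red[y0:y1,x0:x1]);P=np.array([onz(c,(a+x0,b+y0),.152)[:2] for a,b in zip(u,v)])
    return P
E
python3 - <<'E'
from h import *
c=read_camera("top")
im=cv2.resize(c["frame"][180:310,220:440,::-1],None,fx=3.6,fy=3.6,interpolation=cv2.INTER_CUBIC)
cv2.imwrite("pics/topz.png",im)
P=wheel(c);print(len(P),P.mean(0))
d=P-P.mean(0);w,V=np.linalg.eigh(d.T@d);print(w,V[:,1])
# rim: dark pixels near predicted
g=cv2.cvtColor(c["frame"],cv2.COLOR_RGB2GRAY)
cen=onz(c,(301.5,243),.152)[:2];print(cen)
for it in range(4):
    pts=[]
    for a in np.linspace(0,2*np.pi,240,endpoint=False):
        rs=np.arange(.064,.096,.0005)
        pr=[proj(c,[cen[0]+r*np.cos(a),cen[1]+r*np.sin(a),.152]) for r in rs]
        val=cv2.remap(g,np.array(pr,np.float32)[:,0][None],np.array(pr,np.float32)[:,1][None],cv2.INTER_LINEAR)[0].astype(float)
        k=val<val.min()+25
        r=rs[k].mean()
        if k.sum()*.0005<.02: pts.append(cen+r*np.array([np.cos(a),np.sin(a)]))
    pts=np.array(pts)
    s=least_squares(lambda p:np.hypot(*(pts-p[:2]).T)-p[2],[*cen,.078],loss="soft_l1",f_scale=.001)
    cen=s.x[:2]
    print(s.x,len(pts))
m=P.mean(0)-cen;print("mean r",np.hypot(*m),"ang",np.degrees(np.arctan2(m[1],m[0])),"eig ang",np.degrees(np.arctan2(*V[::-1,1])))
E
```

```text
264 [ 0.51433981 -0.0983659 ]
[0.00427498 0.06680594] [0.51481127 0.85730354]
[ 0.53822295 -0.05997003]
[ 0.53843676 -0.05961295  0.07644152] 226
[ 0.53845556 -0.05959218  0.0764853 ] 225
[ 0.53845873 -0.05959579  0.07648727] 225
[ 0.53846096 -0.0595875   0.07648856] 225
mean r 0.04566830479232433 ang -121.88265860203725 eig ang 59.01515939767485
```

View pics/topz.png

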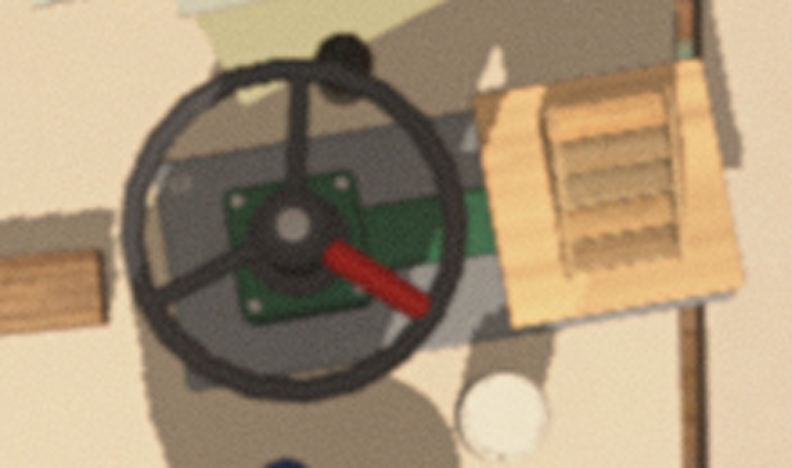

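View pics/wrist0.png

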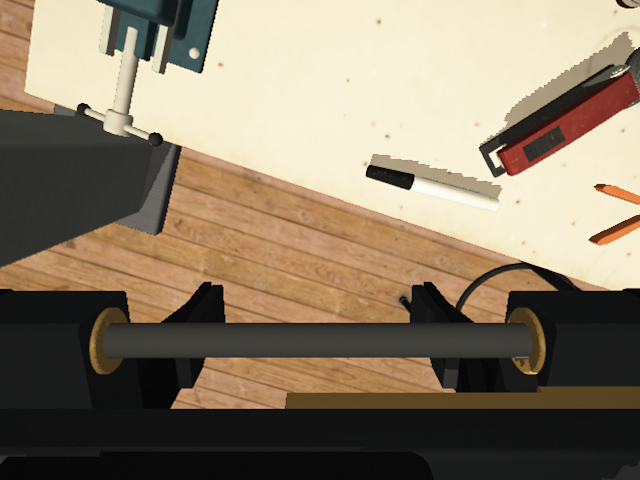

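The zoomed top view shows the red spoke running from (330,252) to (425,308), with dark spokes pointing up and left-down. The wheel's +x-side opening is free, and the dropper sits under the rim at (343,70). Next I check the axis in the second view, and the book heights.

```bash
python3 - <<'E'
from h import *
c=read_camera("top");s=read_camera("scene")
print("hub",proj(s,[.5385,-.0596,.168]),"mark",proj(s,[.5385+.06*np.cos(-2.12),-.0596+.06*np.sin(-2.12),.152]))
im=s["frame"][170:290,200:400,::-1].copy()
for a in np.linspace(0,6.28,60):
    u=proj(s,[.5385+.078*np.cos(a),-.0596+.078*np.sin(a),.158]);cv2.circle(im,(int(round(u[0]-200)),int(round(u[1]-170))),0,(0,255,255),-1)
cv2.imwrite("pics/sz.png",cv2.resize(im,None,fx=4,fy=4,interpolation=cv2.INTER_NEAREST))
def tri(a,b):
    o1,d1=ray(c,a);o2,d2=ray(s,b);A=np.c_[d1,-d2];t=np.linalg.lstsq(A,o2-o1,rcond=None)[0]
    p,q=o1+d1*t[0],o2+d2*t[1];return (p+q)/2,np.linalg.norm(p-q)
print(tri((415,126),(497,228)),tri((235,176),(305,190)))
st=get_state();r=R.from_quat(st["eef_rot"]);print(r.as_matrix().round(3))
P=np.array([.5385,-.0596,.23])-st["position"];print("tool delta to axis",r.inv().apply(P))
E
```

```text
hub [297.42737551 210.09019622] mark [310.66608146 239.22690838]
(array([ 0.75494321, -0.26099959,  0.12949488]), np.float64(0.005808052838313993)) (array([0.66836674, 0.05398969, 0.12786864]), np.float64(0.021383576023756977))
[[ 0.319 -0.     0.948]
 [-0.948  0.001  0.319]
 [-0.001 -1.     0.   ]]
tool delta to axis [-0.39646786 -0.00754445  0.49129983]
```

View pics/sz.png

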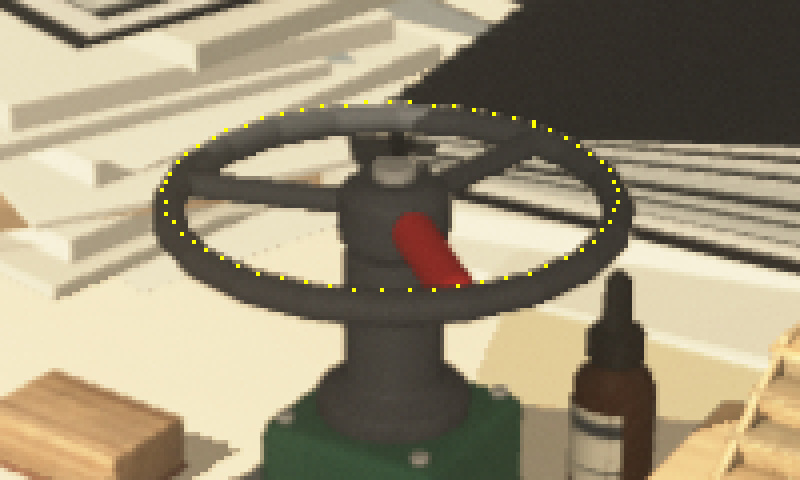

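{"name": "servo_tool", "arguments": {"deltas": [{"ty": -0.01, "ay": 0.081, "hand": 1}, {"ty": -0.01, "ay": 0.081, "hand": 1}, {"ty": -0.01, "ay": 0.081, "hand": 1}, {"ty": -0.01, "ay": 0.082, "hand": 1}, {"hand": 1}, {"hand": 1}], "grip_force": 10}}

```text
validation failed for argument at $.de...
```

{"name": "servo_tool", "arguments": {"deltas": [{"tx": -0.015, "tz": 0.011}, {"tx": -0.031, "tz": 0.0226}, {"tx": -0.031, "tz": 0.0226}, {"tx": -0.031, "tz": 0.0226}, {"tx": -0.031, "tz": 0.0226}, {"tx": -0.031, "tz": 0.0226}, {"tx": -0.031, "tz": 0.0226}, {"tx": -0.031, "tz": 0.0226}, {"tx": -0.031, "tz": 0.0226}, {"tx": -0.031, "tz": 0.0226}, {"tx": -0.031, "tz": 0.0226}, {"tx": -0.031, "tz": 0.0226}, {"tx": -0.031, "tz": 0.0226}, {"tx": -0.031, "tz": 0.0226}, {"tx": -0.031, "tz": 0.0226}, {"tx": -0.031, "tz": 0.0226}, {"tx": -0.015, "tz": 0.011}, {}, {}]}}

```text
validation failed for argument at $.de...
```

```bash
python3 - <<'E'
from h import *
st=get_state();print(st["time_s"],st["position"],st["qpos"],R.from_quat(st["eef_rot"]).as_matrix().round(3),st["opening"],st["wrist_force"])
for n in("scene","wrist"):
    cv2.imwrite(f"pics/{n}1.png",read_camera(n)["frame"][:,:,::-1])
E
```

```text
0.3 [ 0.1994079  -0.59211654  0.22213308] [-1.37209226e+00  2.20752175e-01  1.52685148e+00  2.81300134e-06
  1.39469491e+00 -1.26097254e-01] [[ 0.319 -0.     0.948]
 [-0.948  0.001  0.319]
 [-0.001 -1.     0.   ]] 0.08666008022550784 [ 0.41362565 -0.39476767  0.12007688]
```

View pics/wrist1.png

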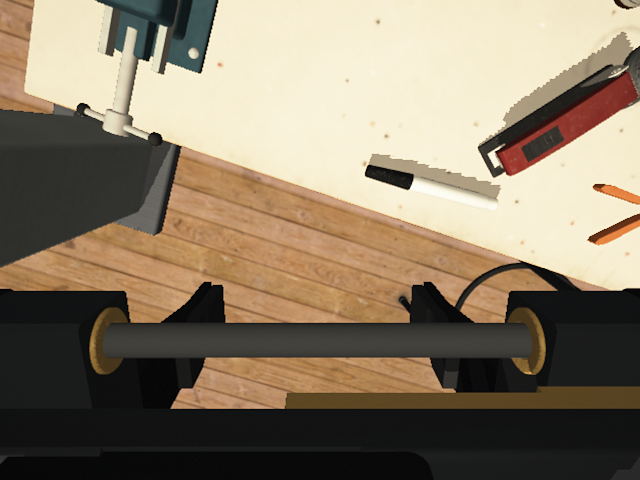

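View pics/scene1.png

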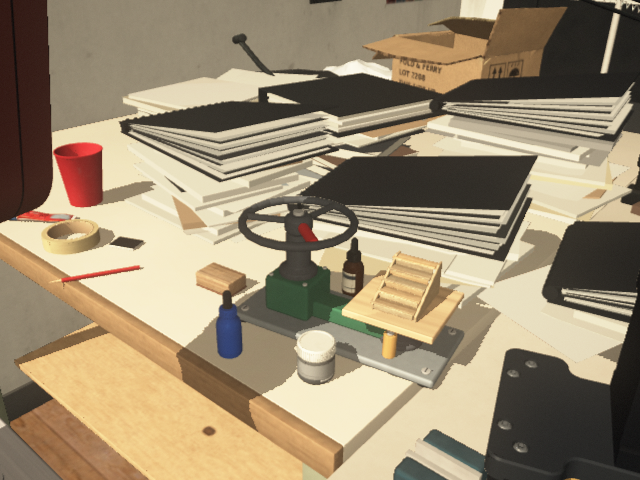

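The moves were refused as malformed, so the arm hasn't moved. The pictures match the first ones. I'll retry with every field filled in.

{"name": "servo_tool", "arguments": {"deltas": [{"tx": 0, "ty": -0.01, "tz": 0, "ax": 0, "ay": 0.081, "az": 0, "hand": 1}, {"tx": 0, "ty": -0.01, "tz": 0, "ax": 0, "ay": 0.081, "az": 0, "hand": 1}, {"tx": 0, "ty": -0.01, "tz": 0, "ax": 0, "ay": 0.081, "az": 0, "hand": 1}, {"tx": 0, "ty": -0.01, "tz": 0, "ax": 0, "ay": 0.082, "az": 0, "hand": 1}], "grip_force": 10}}

```text
time_s: 0.9
position: [0.1994, -0.5923, 0.2629]
eef_rot: [-0.499, 0.501, -0.501, 0.499]
wrist_force: [0.4, -0.2, -0.2]
opening: 0.055
```

{"name": "servo_tool", "arguments": {"deltas": [{"tx": -0.015, "ty": 0, "tz": 0.011, "ax": 0, "ay": 0, "az": 0, "hand": 1}, {"tx": -0.033, "ty": 0, "tz": 0.024, "ax": 0, "ay": 0, "az": 0, "hand": 1}, {"tx": -0.033, "ty": 0, "tz": 0.024, "ax": 0, "ay": 0, "az": 0, "hand": 1}, {"tx": -0.033, "ty": 0, "tz": 0.024, "ax": 0, "ay": 0, "az": 0, "hand": 1}, {"tx": -0.033, "ty": 0, "tz": 0.024, "ax": 0, "ay": 0, "az": 0, "hand": 1}, {"tx": -0.033, "ty": 0, "tz": 0.024, "ax": 0, "ay": 0, "az": 0, "hand": 1}, {"tx": -0.033, "ty": 0, "tz": 0.024, "ax": 0, "ay": 0, "az": 0, "hand": 1}, {"tx": -0.033, "ty": 0, "tz": 0.024, "ax": 0, "ay": 0, "az": 0, "hand": 1}, {"tx": -0.033, "ty": 0, "tz": 0.024, "ax": 0, "ay": 0, "az": 0, "hand": 1}, {"tx": -0.033, "ty": 0, "tz": 0.024, "ax": 0, "ay": 0, "az": 0, "hand": 1}, {"tx": -0.033, "ty": 0, "tz": 0.024, "ax": 0, "ay": 0, "az": 0, "hand": 1}, {"tx": -0.033, "ty": 0, "tz": 0.024, "ax": 0, "ay": 0, "az": 0, "hand": 1}, {"tx": -0.033, "ty": 0, "tz": 0.024, "ax": 0, "ay": 0, "az": 0, "hand": 1}, {"tx": -0.033, "ty": 0, "tz": 0.024, "ax": 0, "ay": 0, "az": 0, "hand": 1}, {"tx": -0.033, "ty": 0, "tz": 0.024, "ax": 0, "ay": 0, "az": 0, "hand": 1}, {"tx": -0.015, "ty": 0, "tz": 0.014, "ax": 0, "ay": 0, "az": 0, "hand": 1}, {"tx": 0, "ty": 0, "tz": 0, "ax": 0, "ay": 0, "az": 0, "hand": 1}], "grip_force": 10}}

```text
time_s: 3.02
position: [0.5606, -0.0991, 0.262]
eef_rot: [0.501, -0.5, 0.499, -0.501]
wrist_force: [0.3, -0.7, -0.1]
opening: 0.0007
```

```bash
python3 - <<'E'
from h import *
st=get_state();print(st["time_s"],st["position"],st["qpos"],R.from_quat(st["eef_rot"]).as_matrix().round(3),st["opening"],st["wrist_force"])
for n in("scene","wrist"):
    cv2.imwrite(f"pics/{n}2.png",read_camera(n)["frame"][:,:,::-1])
E
```

```text
3.025 [ 0.56057575 -0.09908936  0.26200203] [-3.13381699e-01  6.45718217e-02  1.62545949e+00 -1.48496624e-04
  1.45248558e+00  1.25437332e+00] [[ 0.003 -0.001  1.   ]
 [-1.     0.     0.003]
 [-0.    -1.    -0.001]] 0.0007047674356273562 [ 0.32078169 -0.73405784 -0.10182471]
```

View pics/wrist2.png

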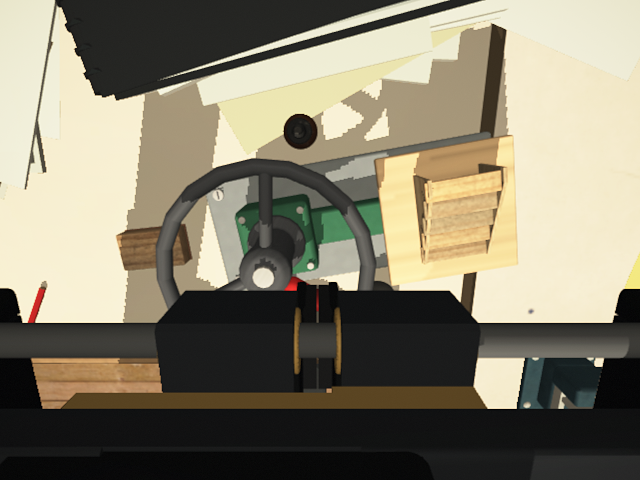

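View pics/scene2.png

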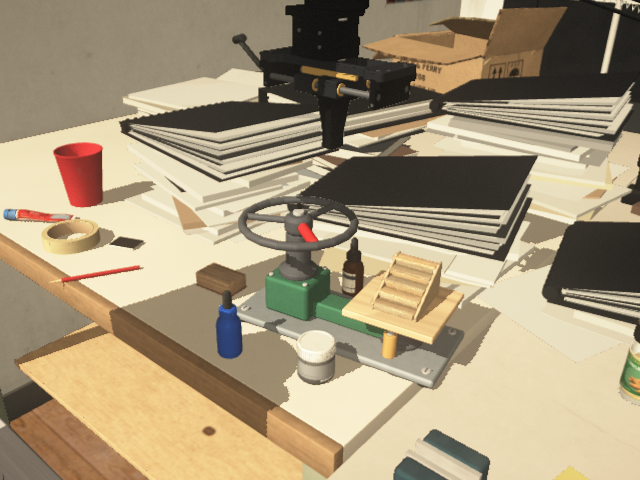

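The wrist view shows the closed fingers above the opening, with red visible at (295,285) beside them. The scene view shows the fingers at (335,140), clear above the wheel. Now I descend into the opening and work out the arc.

{"name": "servo_tool", "arguments": {"deltas": [{"tx": 0, "ty": 0.01, "tz": 0, "ax": 0, "ay": 0, "az": 0, "hand": 1}, {"tx": 0, "ty": 0.02, "tz": 0, "ax": 0, "ay": 0, "az": 0, "hand": 1}, {"tx": 0, "ty": 0.02, "tz": 0, "ax": 0, "ay": 0, "az": 0, "hand": 1}, {"tx": 0, "ty": 0.02, "tz": 0, "ax": 0, "ay": 0, "az": 0, "hand": 1}, {"tx": 0, "ty": 0.02, "tz": 0, "ax": 0, "ay": 0, "az": 0, "hand": 1}, {"tx": 0, "ty": 0.02, "tz": 0, "ax": 0, "ay": 0, "az": 0, "hand": 1}, {"tx": 0, "ty": 0.01, "tz": 0, "ax": 0, "ay": 0, "az": 0, "hand": 1}, {"tx": 0, "ty": 0.01, "tz": 0, "ax": 0, "ay": 0, "az": 0, "hand": 1}, {"tx": 0, "ty": 0, "tz": 0, "ax": 0, "ay": 0, "az": 0, "hand": 1}], "grip_force": 10}}

```text
time_s: 4.25
position: [0.5602, -0.1003, 0.1319]
eef_rot: [-0.5, 0.5, -0.5, 0.5]
wrist_force: [0.2, 0.3, -0.1]
opening: 0.0007
```

```bash
cat >> h.py <<'E'
C=np.array([.5385,-.0596])
def tgt(deg,hx=.0095,hy=.011,rho=.041):
    t=np.radians(deg);u=np.array([np.cos(t),np.sin(t)]);n=np.array([-u[1],u[0]])
    return C+rho*u+(.0075+hx*abs(n[0])+hy*abs(n[1]))*n
E
python3 - <<'E'
from h import *
st=get_state();p=st["position"];print(p,st["wrist_force"])
cv2.imwrite("pics/scene3.png",read_camera("scene")["frame"][:,:,::-1])
q=p[:2]
print("to contact",tgt(-121.5)-q)
for n,k in enumerate(range(0,361,10)):
    t=tgt(-121.5-k);d=t-q;m=np.round(d*1000);q=q+m/1000
    print(k,"tx",-m[1],"tz",m[0])
E
```

```text
[ 0.5602341  -0.10026359  0.13191677] [ 0.23722323  0.34973016 -0.10969783]
to contact [-0.02495475 -0.00544873]
0 tx 5.0 tz -25.0
10 tx -0.0 tz -7.0
20 tx -3.0 tz -8.0
30 tx -4.0 tz -7.0
40 tx -6.0 tz -7.0
50 tx -7.0 tz -5.0
60 tx -8.0 tz -4.0
70 tx -6.0 tz -3.0
80 tx -7.0 tz -2.0
90 tx -7.0 tz -0.0
100 tx -8.0 tz 1.0
110 tx -8.0 tz 3.0
120 tx -8.0 tz 4.0
130 tx -6.0 tz 6.0
140 tx -5.0 tz 8.0
150 tx -4.0 tz 8.0
160 tx -3.0 tz 6.0
170 tx -1.0 tz 6.0
180 tx -1.0 tz 7.0
190 tx 1.0 tz 8.0
200 tx 3.0 tz 8.0
210 tx 4.0 tz 7.0
220 tx 5.0 tz 7.0
230 tx 8.0 tz 5.0
240 tx 8.0 tz 4.0
250 tx 6.0 tz 2.0
260 tx 7.0 tz 2.0
270 tx 7.0 tz 1.0
280 tx 8.0 tz -1.0
290 tx 8.0 tz -3.0
300 tx 7.0 tz -5.0
310 tx 7.0 tz -6.0
320 tx 5.0 tz -7.0
330 tx 4.0 tz -9.0
340 tx 2.0 tz -5.0
350 tx 2.0 tz -7.0
360 tx 0.0 tz -7.0
```

View pics/scene3.png

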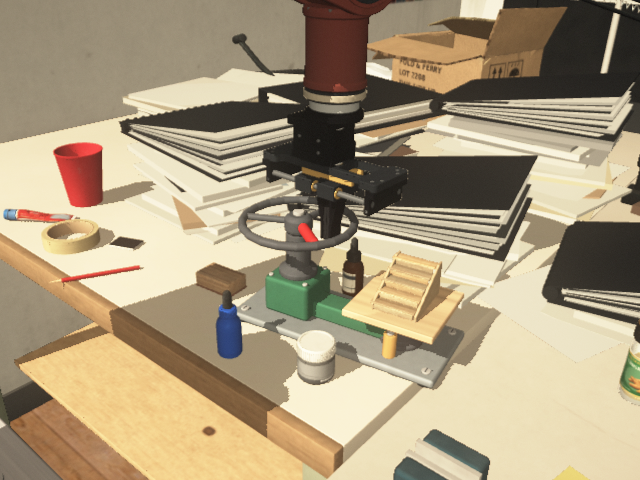

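The scene view shows the fingertips inside the rim, behind the red spoke at about (330,235), touching nothing. I begin the push in half steps.

{"name": "servo_tool", "arguments": {"deltas": [{"tx": 0.001, "ty": 0, "tz": -0.005, "ax": 0, "ay": 0, "az": 0, "hand": 1}, {"tx": 0.001, "ty": 0, "tz": -0.005, "ax": 0, "ay": 0, "az": 0, "hand": 1}, {"tx": 0.001, "ty": 0, "tz": -0.005, "ax": 0, "ay": 0, "az": 0, "hand": 1}, {"tx": 0.001, "ty": 0, "tz": -0.005, "ax": 0, "ay": 0, "az": 0, "hand": 1}, {"tx": 0.001, "ty": 0, "tz": -0.005, "ax": 0, "ay": 0, "az": 0, "hand": 1}, {"tx": 0, "ty": 0, "tz": -0.0035, "ax": 0, "ay": 0, "az": 0, "hand": 1}, {"tx": 0, "ty": 0, "tz": -0.0035, "ax": 0, "ay": 0, "az": 0, "hand": 1}, {"tx": -0.0015, "ty": 0, "tz": -0.004, "ax": 0, "ay": 0, "az": 0, "hand": 1}, {"tx": -0.0015, "ty": 0, "tz": -0.004, "ax": 0, "ay": 0, "az": 0, "hand": 1}], "grip_force": 10}}

```text
time_s: 5.42
position: [0.5205, -0.1024, 0.1327]
eef_rot: [0.5, -0.5, 0.5, -0.5]
wrist_force: [3.1, -0.3, 0.4]
opening: 0.0005
```

```bash
python3 - <<'E'
from h import *
st=get_state();p=st["position"];print(p-[*tgt(-141.5),.132],st["wrist_force"])
for n in("scene","wrist","top"):
    f=read_camera(n)["frame"][:,:,::-1]
    if n=="scene": f=cv2.resize(f[160:300,220:420],None,fx=4,fy=4)
    cv2.imwrite(f"pics/{n}4.png",f)
E
```

```text
[ 3.57284350e-04 -5.70853723e-05  7.27595110e-04] [ 3.07516363 -0.25722983  0.36169971]
```

View pics/scene4.png

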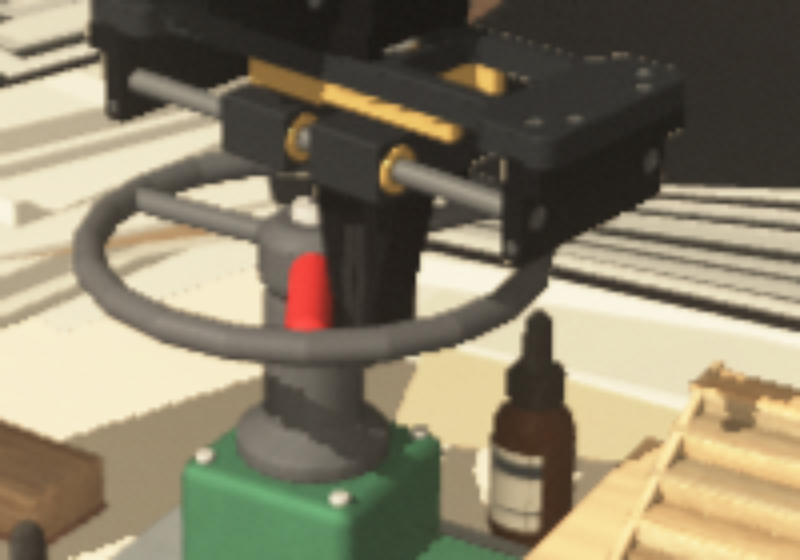

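View pics/top4.png

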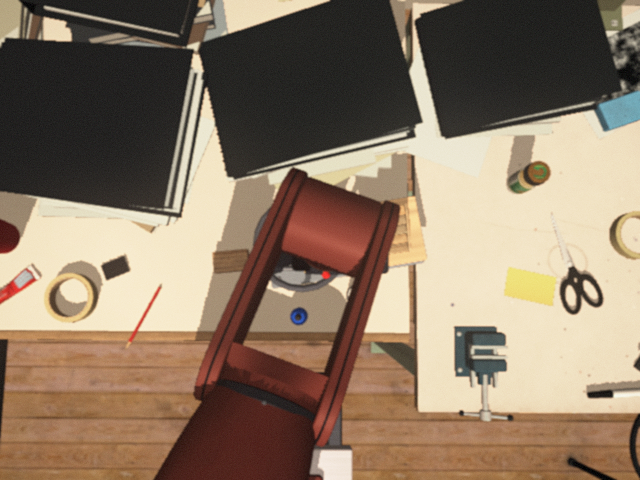

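The zoomed scene view shows the red spoke at (308,290) pushed by the fingers with about 3 N, and the wheel turning clockwise. I continue.

{"name": "servo_tool", "arguments": {"deltas": [{"tx": -0.002, "ty": 0, "tz": -0.0035, "ax": 0, "ay": 0, "az": 0, "hand": 1}, {"tx": -0.002, "ty": 0, "tz": -0.0035, "ax": 0, "ay": 0, "az": 0, "hand": 1}, {"tx": -0.003, "ty": 0, "tz": -0.0035, "ax": 0, "ay": 0, "az": 0, "hand": 1}, {"tx": -0.003, "ty": 0, "tz": -0.0035, "ax": 0, "ay": 0, "az": 0, "hand": 1}, {"tx": -0.0035, "ty": 0, "tz": -0.0025, "ax": 0, "ay": 0, "az": 0, "hand": 1}, {"tx": -0.0035, "ty": 0, "tz": -0.0025, "ax": 0, "ay": 0, "az": 0, "hand": 1}, {"tx": -0.004, "ty": 0, "tz": -0.002, "ax": 0, "ay": 0, "az": 0, "hand": 1}, {"tx": -0.004, "ty": 0, "tz": -0.002, "ax": 0, "ay": 0, "az": 0, "hand": 1}, {"tx": -0.003, "ty": 0, "tz": -0.0015, "ax": 0, "ay": 0, "az": 0, "hand": 1}, {"tx": -0.003, "ty": 0, "tz": -0.0015, "ax": 0, "ay": 0, "az": 0, "hand": 1}, {"tx": -0.0035, "ty": 0, "tz": -0.001, "ax": 0, "ay": 0, "az": 0, "hand": 1}, {"tx": -0.0035, "ty": 0, "tz": -0.001, "ax": 0, "ay": 0, "az": 0, "hand": 1}, {"tx": -0.0035, "ty": 0, "tz": 0, "ax": 0, "ay": 0, "az": 0, "hand": 1}, {"tx": -0.0035, "ty": 0, "tz": 0, "ax": 0, "ay": 0, "az": 0, "hand": 1}, {"tx": -0.004, "ty": 0, "tz": 0.0005, "ax": 0, "ay": 0, "az": 0, "hand": 1}, {"tx": -0.004, "ty": 0, "tz": 0.0005, "ax": 0, "ay": 0, "az": 0, "hand": 1}, {"tx": -0.004, "ty": 0, "tz": 0.0015, "ax": 0, "ay": 0, "az": 0, "hand": 1}, {"tx": -0.004, "ty": 0, "tz": 0.0015, "ax": 0, "ay": 0, "az": 0, "hand": 1}], "grip_force": 10}}

```text
time_s: 7.82
position: [0.4964, -0.041, 0.1324]
eef_rot: [-0.5, 0.5, -0.5, 0.5]
wrist_force: [-1.0, -2.5, -0.1]
opening: 0.0006
```

```bash
python3 - <<'E'
from h import *
st=get_state();p=st["position"];print(p-[*tgt(-231.5),.132],st["wrist_force"])
for n in("scene",):
    f=read_camera(n)["frame"][:,:,::-1]
    if n=="scene": f=cv2.resize(f[160:300,220:420],None,fx=4,fy=4)
    cv2.imwrite(f"pics/{n}5.png",f)
E
```

```text
[4.91572583e-04 7.41376114e-05 3.80561149e-04] [-1.03101166 -2.48350751 -0.0910894 ]
```

View pics/scene5.png

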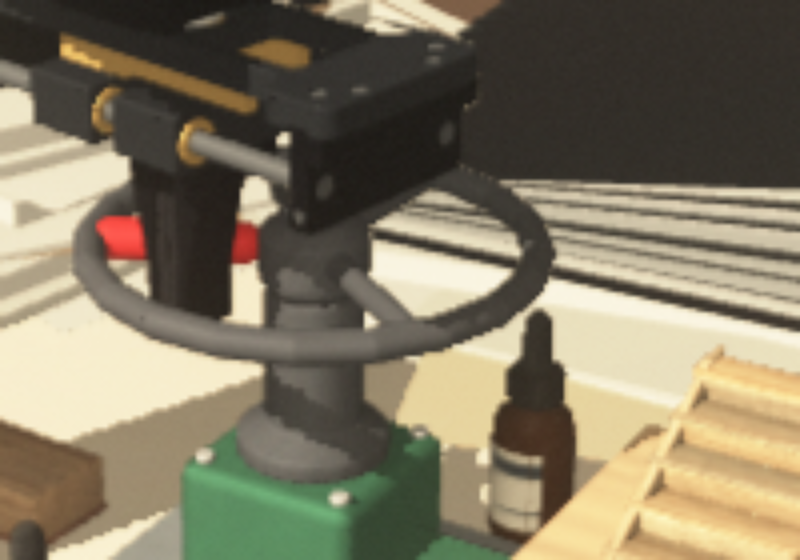

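The scene view shows the red spoke at (100–255,240) with the fingers behind it, clear of rim and hub. I continue.

{"name": "servo_tool", "arguments": {"deltas": [{"tx": -0.004, "ty": 0, "tz": 0.002, "ax": 0, "ay": 0, "az": 0, "hand": 1}, {"tx": -0.004, "ty": 0, "tz": 0.002, "ax": 0, "ay": 0, "az": 0, "hand": 1}, {"tx": -0.003, "ty": 0, "tz": 0.003, "ax": 0, "ay": 0, "az": 0, "hand": 1}, {"tx": -0.003, "ty": 0, "tz": 0.003, "ax": 0, "ay": 0, "az": 0, "hand": 1}, {"tx": -0.0025, "ty": 0, "tz": 0.004, "ax": 0, "ay": 0, "az": 0, "hand": 1}, {"tx": -0.0025, "ty": 0, "tz": 0.004, "ax": 0, "ay": 0, "az": 0, "hand": 1}, {"tx": -0.002, "ty": 0, "tz": 0.004, "ax": 0, "ay": 0, "az": 0, "hand": 1}, {"tx": -0.002, "ty": 0, "tz": 0.004, "ax": 0, "ay": 0, "az": 0, "hand": 1}, {"tx": -0.0015, "ty": 0, "tz": 0.003, "ax": 0, "ay": 0, "az": 0, "hand": 1}, {"tx": -0.0015, "ty": 0, "tz": 0.003, "ax": 0, "ay": 0, "az": 0, "hand": 1}, {"tx": -0.0005, "ty": 0, "tz": 0.003, "ax": 0, "ay": 0, "az": 0, "hand": 1}, {"tx": -0.0005, "ty": 0, "tz": 0.003, "ax": 0, "ay": 0, "az": 0, "hand": 1}, {"tx": -0.0005, "ty": 0, "tz": 0.0035, "ax": 0, "ay": 0, "az": 0, "hand": 1}, {"tx": -0.0005, "ty": 0, "tz": 0.0035, "ax": 0, "ay": 0, "az": 0, "hand": 1}, {"tx": 0.0005, "ty": 0, "tz": 0.004, "ax": 0, "ay": 0, "az": 0, "hand": 1}, {"tx": 0.0005, "ty": 0, "tz": 0.004, "ax": 0, "ay": 0, "az": 0, "hand": 1}, {"tx": 0.0015, "ty": 0, "tz": 0.004, "ax": 0, "ay": 0, "az": 0, "hand": 1}, {"tx": 0.0015, "ty": 0, "tz": 0.004, "ax": 0, "ay": 0, "az": 0, "hand": 1}], "grip_force": 10}}

```text
time_s: 10.12
position: [0.5579, -0.0174, 0.1326]
eef_rot: [-0.5, 0.5, -0.5, 0.5]
wrist_force: [-1.8, 0.5, 0.3]
opening: 0.0004
```

```bash
python3 - <<'E'
from h import *
st=get_state();p=st["position"];print(p-[*tgt(-321.5),.132],st["wrist_force"])
for n in("scene",):
    f=read_camera(n)["frame"][:,:,::-1]
    if n=="scene": f=cv2.resize(f[160:300,220:420],None,fx=4,fy=4)
    cv2.imwrite(f"pics/{n}6.png",f)
E
```

```text
[ 0.00102079 -0.00057893  0.00056905] [-1.82503443  0.46757666  0.27986967]
```

View pics/scene6.png

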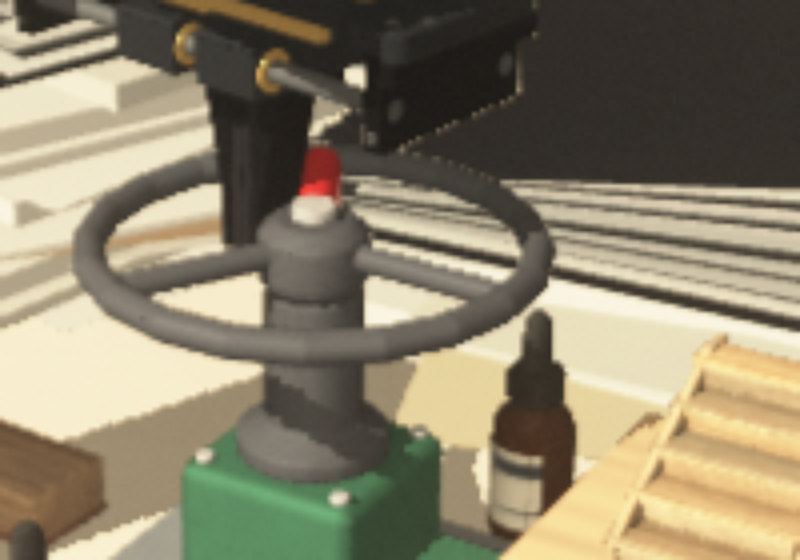

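The scene view shows the red spoke at the far side (320,175) with the fingers on its left. I continue.

{"name": "servo_tool", "arguments": {"deltas": [{"tx": 0.002, "ty": 0, "tz": 0.0035, "ax": 0, "ay": 0, "az": 0, "hand": 1}, {"tx": 0.002, "ty": 0, "tz": 0.0035, "ax": 0, "ay": 0, "az": 0, "hand": 1}, {"tx": 0.0025, "ty": 0, "tz": 0.0035, "ax": 0, "ay": 0, "az": 0, "hand": 1}, {"tx": 0.0025, "ty": 0, "tz": 0.003, "ax": 0, "ay": 0, "az": 0, "hand": 1}, {"tx": 0.004, "ty": 0, "tz": 0.0025, "ax": 0, "ay": 0, "az": 0, "hand": 1}, {"tx": 0.004, "ty": 0, "tz": 0.0025, "ax": 0, "ay": 0, "az": 0, "hand": 1}, {"tx": 0.004, "ty": 0, "tz": 0.002, "ax": 0, "ay": 0, "az": 0, "hand": 1}, {"tx": 0.004, "ty": 0, "tz": 0.002, "ax": 0, "ay": 0, "az": 0, "hand": 1}, {"tx": 0.003, "ty": 0, "tz": 0.001, "ax": 0, "ay": 0, "az": 0, "hand": 1}, {"tx": 0.003, "ty": 0, "tz": 0.001, "ax": 0, "ay": 0, "az": 0, "hand": 1}, {"tx": 0.0035, "ty": 0, "tz": 0.001, "ax": 0, "ay": 0, "az": 0, "hand": 1}, {"tx": 0.0035, "ty": 0, "tz": 0.001, "ax": 0, "ay": 0, "az": 0, "hand": 1}, {"tx": 0.0035, "ty": 0, "tz": 0.0005, "ax": 0, "ay": 0, "az": 0, "hand": 1}, {"tx": 0.0035, "ty": 0, "tz": 0.0005, "ax": 0, "ay": 0, "az": 0, "hand": 1}, {"tx": 0.004, "ty": 0, "tz": -0.0005, "ax": 0, "ay": 0, "az": 0, "hand": 1}, {"tx": 0.004, "ty": 0, "tz": -0.0005, "ax": 0, "ay": 0, "az": 0, "hand": 1}, {"tx": 0.004, "ty": 0, "tz": -0.0015, "ax": 0, "ay": 0, "az": 0, "hand": 1}, {"tx": 0.004, "ty": 0, "tz": -0.0015, "ax": 0, "ay": 0, "az": 0, "hand": 1}], "grip_force": 10}}

```text
time_s: 12.42
position: [0.5811, -0.0787, 0.1326]
eef_rot: [0.5, -0.5, 0.5, -0.5]
wrist_force: [-0.3, 2.6, 0.0]
opening: 0.0003
```

```bash
python3 - <<'E'
from h import *
st=get_state();p=st["position"];print(p-[*tgt(-411.5),.132],st["wrist_force"])
q=p[:2]
for k in (300,310,320,330,340,345,350,354,356,358,360):
    d=tgt(-121.5-k)-q;m=np.round(d*2000)/2;q=q+m/1000;print(k,"tx",-m[1],"tz",m[0])
for n in("scene",):
    f=read_camera(n)["frame"][:,:,::-1]
    if n=="scene": f=cv2.resize(f[160:300,220:420],None,fx=4,fy=4)
    cv2.imwrite(f"pics/{n}7.png",f)
E
```

```text
[ 4.43595269e-05 -6.08685297e-04  6.41751388e-04] [-0.3463096   2.61285303  0.02528361]
300 tx 7.0 tz -4.5
310 tx 6.5 tz -6.0
320 tx 5.0 tz -7.5
330 tx 4.0 tz -8.5
340 tx 2.5 tz -5.5
345 tx 1.0 tz -3.5
350 tx 0.5 tz -3.0
354 tx 0.5 tz -3.0
356 tx -0.0 tz -1.5
358 tx -0.0 tz -1.5
360 tx -0.0 tz -1.5
```

View pics/scene7.png

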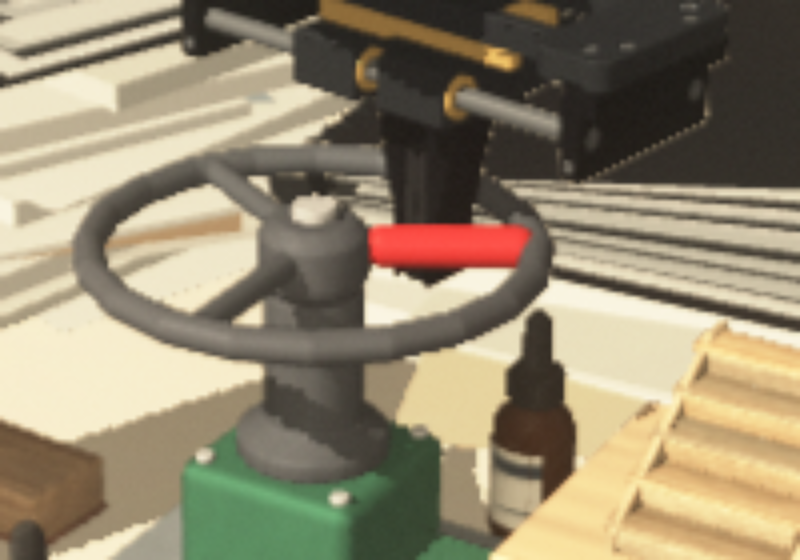

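The scene view shows the red spoke now toward the stair side, at (370–530,245), with the deck risen. I go on to about 345° and then measure.

{"name": "servo_tool", "arguments": {"deltas": [{"tx": 0.0035, "ty": 0, "tz": -0.0025, "ax": 0, "ay": 0, "az": 0, "hand": 1}, {"tx": 0.0035, "ty": 0, "tz": -0.0025, "ax": 0, "ay": 0, "az": 0, "hand": 1}, {"tx": 0.003, "ty": 0, "tz": -0.003, "ax": 0, "ay": 0, "az": 0, "hand": 1}, {"tx": 0.003, "ty": 0, "tz": -0.003, "ax": 0, "ay": 0, "az": 0, "hand": 1}, {"tx": 0.0025, "ty": 0, "tz": -0.0035, "ax": 0, "ay": 0, "az": 0, "hand": 1}, {"tx": 0.0025, "ty": 0, "tz": -0.0035, "ax": 0, "ay": 0, "az": 0, "hand": 1}, {"tx": 0.002, "ty": 0, "tz": -0.004, "ax": 0, "ay": 0, "az": 0, "hand": 1}, {"tx": 0.002, "ty": 0, "tz": -0.004, "ax": 0, "ay": 0, "az": 0, "hand": 1}, {"tx": 0.0015, "ty": 0, "tz": -0.003, "ax": 0, "ay": 0, "az": 0, "hand": 1}, {"tx": 0.0015, "ty": 0, "tz": -0.003, "ax": 0, "ay": 0, "az": 0, "hand": 1}, {"tx": 0.001, "ty": 0, "tz": -0.0025, "ax": 0, "ay": 0, "az": 0, "hand": 1}, {"tx": 0, "ty": 0, "tz": 0, "ax": 0, "ay": 0, "az": 0, "hand": 1}], "grip_force": 10}}

```text
time_s: 13.98
position: [0.5462, -0.1047, 0.1326]
eef_rot: [0.5, -0.5, 0.5, -0.5]
wrist_force: [1.3, -0.2, 0.1]
opening: 0.0008
```

```bash
cat >> h.py <<'E'
def redmask(f):
    h=cv2.cvtColor(f,cv2.COLOR_RGB2HSV)
    return (((h[...,0]<8)|(h[...,0]>172))&(h[...,1]>140)&(h[...,2]>50))
def redang(f,c):
    m=redmask(f).copy();k=np.zeros_like(m);k[190:260,245:360]=1
    v,u=np.nonzero(m&k)
    P=np.array([onz(c,(a,b),.152)[:2] for a,b in zip(u,v)])-C
    mm=P.mean(0);return len(P),u.mean(),v.mean(),np.degrees(np.arctan2(mm[1],mm[0])),np.hypot(*mm)
E
python3 - <<'E'
from h import *
st=get_state();p=st["position"];print(p,p[:2]-tgt(-121.5-345),st["wrist_force"])
c=read_camera("scene");f=c["frame"]
print("0",redang(cv2.imread("pics/scene0.png")[:,:,::-1].copy(),c));print("now",redang(f,c))
a=cv2.imread("pics/scene0.png")[180:270,230:370];b=f[180:270,230:370,::-1]
cv2.imwrite("pics/cmp8.png",cv2.resize(np.hstack([a,b]),None,fx=2.8,fy=2.8))
E
```

```text
[ 0.5462326  -0.10467563  0.13256958] [ 0.00045688 -0.00015956] [ 1.31333901 -0.16181245  0.12413557]
0 (219, np.float64(306.6027397260274), np.float64(232.68036529680364), np.float64(-120.30154528893549), np.float64(0.03964499264867374))
now (292, np.float64(314.92123287671234), np.float64(231.67123287671234), np.float64(-104.2671959165647), np.float64(0.04174655241228825))
```

View pics/cmp8.png

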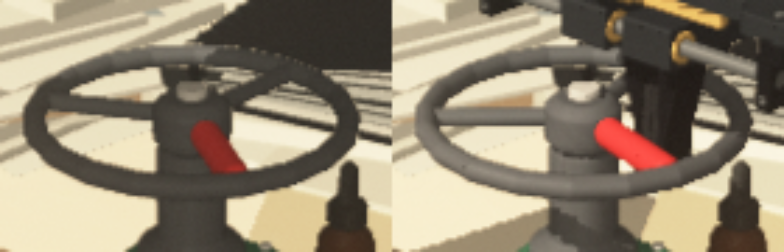

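Left is the original view and right the current one. The red spoke still has about 16° to go by the scene camera, and 15° by the finger position. I push to about 356°, then back off and look from the top.

{"name": "servo_tool", "arguments": {"deltas": [{"tx": 0.0005, "ty": 0, "tz": -0.002, "ax": 0, "ay": 0, "az": 0, "hand": 1}, {"tx": 0.0005, "ty": 0, "tz": -0.002, "ax": 0, "ay": 0, "az": 0, "hand": 1}, {"tx": 0, "ty": 0, "tz": -0.002, "ax": 0, "ay": 0, "az": 0, "hand": 1}, {"tx": 0, "ty": 0, "tz": -0.0015, "ax": 0, "ay": 0, "az": 0, "hand": 1}, {"tx": 0, "ty": 0, "tz": 0, "ax": 0, "ay": 0, "az": 0, "hand": 1}], "grip_force": 10}}

```text
time_s: 14.65
position: [0.5388, -0.1054, 0.1325]
eef_rot: [-0.5, 0.5, -0.5, 0.5]
wrist_force: [1.4, 1.1, 1.1]
opening: 0.0004
```

```bash
python3 - <<'E'
from h import *
st=get_state();p=st["position"];print(p,p[:2]-tgt(-121.5-356),st["wrist_force"])
c=read_camera("scene");f=c["frame"]
print("now",redang(f,c))
c=read_camera("top");cv2.imwrite("pics/top9.png",cv2.resize(c["frame"][180:310,220:440,::-1],None,fx=3.6,fy=3.6))
E
```

```text
[ 0.53877315 -0.10542514  0.13248027] [0.00057244 0.00024172] [1.36040968 1.11019773 1.13129541]
now (256, np.float64(309.36328125), np.float64(232.5703125), np.float64(-115.22422029720508), np.float64(0.04061017315895195))
```

View pics/top9.png

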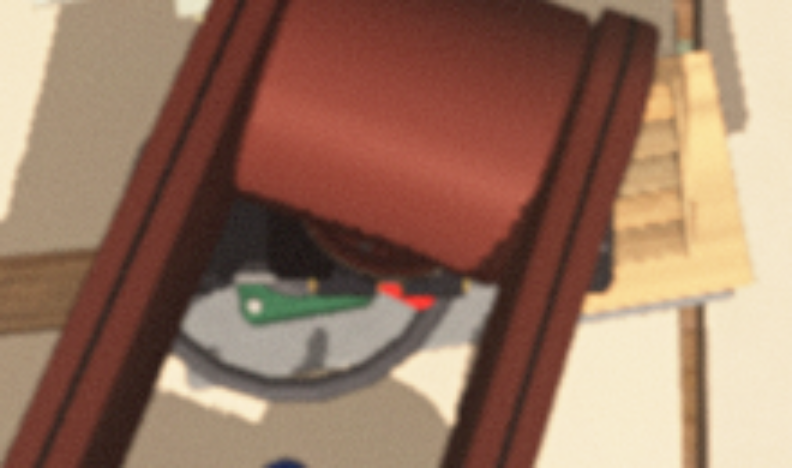

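About 5° is left. I back off, lift, and swing aside for an unobstructed top view.

{"name": "servo_tool", "arguments": {"deltas": [{"tx": 0.001, "ty": 0, "tz": 0.004, "ax": 0, "ay": 0, "az": 0, "hand": 1}, {"tx": 0.001, "ty": 0, "tz": 0.006, "ax": 0, "ay": 0, "az": 0, "hand": 1}, {"tx": 0, "ty": -0.02, "tz": 0, "ax": 0, "ay": 0, "az": 0, "hand": 1}, {"tx": 0, "ty": -0.03, "tz": 0, "ax": 0, "ay": 0, "az": 0, "hand": 1}, {"tx": 0, "ty": -0.03, "tz": 0, "ax": 0, "ay": 0, "az": 0, "hand": 1}, {"tx": 0, "ty": -0.03, "tz": 0, "ax": 0, "ay": 0, "az": 0, "hand": 1}, {"tx": 0.02, "ty": 0, "tz": -0.01, "ax": 0, "ay": 0, "az": 0, "hand": 1}, {"tx": 0.04, "ty": 0, "tz": -0.015, "ax": 0, "ay": 0, "az": 0, "hand": 1}, {"tx": 0.04, "ty": 0, "tz": -0.015, "ax": 0, "ay": 0, "az": 0, "hand": 1}, {"tx": 0.04, "ty": 0, "tz": -0.015, "ax": 0, "ay": 0, "az": 0, "hand": 1}, {"tx": 0.04, "ty": 0, "tz": -0.015, "ax": 0, "ay": 0, "az": 0, "hand": 1}, {"tx": 0.04, "ty": 0, "tz": -0.015, "ax": 0, "ay": 0, "az": 0, "hand": 1}, {"tx": 0.04, "ty": 0, "tz": -0.015, "ax": 0, "ay": 0, "az": 0, "hand": 1}, {"tx": 0.02, "ty": 0, "tz": -0.01, "ax": 0, "ay": 0, "az": 0, "hand": 1}, {"tx": 0, "ty": 0, "tz": 0, "ax": 0, "ay": 0, "az": 0, "hand": 1}], "grip_force": 10}}

```text
time_s: 16.62
position: [0.4384, -0.3882, 0.2422]
eef_rot: [-0.499, 0.501, -0.5, 0.499]
wrist_force: [0.3, -0.0, 0.9]
opening: 0.0005
```

```bash
cat >> h.py <<'E'
def both():
    c=read_camera("scene");t=read_camera("top")
    def ta(f):
        cc=dict(t);cc["frame"]=f;P=wheel(cc);m=P.mean(0)-C;d=P-P.mean(0);w,V=np.linalg.eigh(d.T@d)
        return len(P),np.degrees(np.arctan2(m[1],m[0])),np.degrees(np.arctan(V[1,1]/V[0,1]))
    l=lambda n:cv2.imread(n)[:,:,::-1].copy()
    print("scene 0/now",redang(l("pics/scene0.png"),c),redang(c["frame"],c))
    print("top 0/now",ta(l("pics/top0.png")),ta(t["frame"]))
    return c,t
E
python3 - <<'E'
from h import *
print(get_state()["position"])
c,t=both()
a=cv2.imread("pics/top0.png")[190:300,240:370];b=t["frame"][190:300,240:370,::-1]
cv2.imwrite("pics/cmp10.png",cv2.resize(np.hstack([a,b]),None,fx=3,fy=3))
cv2.imwrite("pics/scene10.png",c["frame"][:,:,::-1])
E
```

```text
[ 0.43835808 -0.38818519  0.24216994]
scene 0/now (219, np.float64(306.6027397260274), np.float64(232.68036529680364), np.float64(-120.30154528893549), np.float64(0.03964499264867374)) (244, np.float64(309.0204918032787), np.float64(232.5204918032787), np.float64(-115.73044483092663), np.float64(0.04029205132657957))
top 0/now (260, np.float64(-121.85783548270959), np.float64(58.941348901857246)) (274, np.float64(-117.47516998693276), np.float64(63.14619338803214))
```

View pics/cmp10.png

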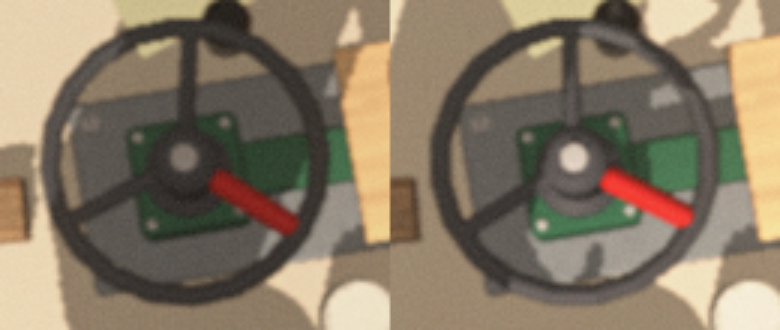

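View pics/scene10.png

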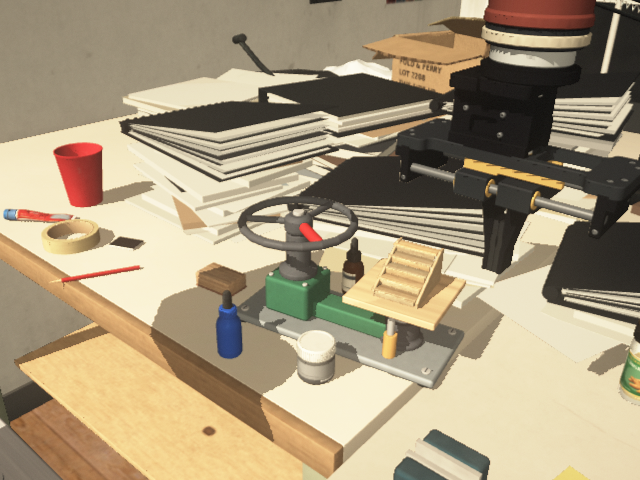

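The top comparison (left start, right now) shows the red spoke just short of its start. The remaining angle is 4.2–4.6° in both views, and the loose objects are unmoved. I go back exactly the way I came and finish.

{"name": "servo_tool", "arguments": {"deltas": [{"tx": -0.02, "ty": 0, "tz": 0.01, "ax": 0, "ay": 0, "az": 0, "hand": 1}, {"tx": -0.04, "ty": 0, "tz": 0.015, "ax": 0, "ay": 0, "az": 0, "hand": 1}, {"tx": -0.04, "ty": 0, "tz": 0.015, "ax": 0, "ay": 0, "az": 0, "hand": 1}, {"tx": -0.04, "ty": 0, "tz": 0.015, "ax": 0, "ay": 0, "az": 0, "hand": 1}, {"tx": -0.04, "ty": 0, "tz": 0.015, "ax": 0, "ay": 0, "az": 0, "hand": 1}, {"tx": -0.04, "ty": 0, "tz": 0.015, "ax": 0, "ay": 0, "az": 0, "hand": 1}, {"tx": -0.04, "ty": 0, "tz": 0.015, "ax": 0, "ay": 0, "az": 0, "hand": 1}, {"tx": -0.02, "ty": 0, "tz": 0.01, "ax": 0, "ay": 0, "az": 0, "hand": 1}, {"tx": 0, "ty": 0, "tz": 0, "ax": 0, "ay": 0, "az": 0, "hand": 1}, {"tx": 0, "ty": 0.03, "tz": 0, "ax": 0, "ay": 0, "az": 0, "hand": 1}, {"tx": 0, "ty": 0.03, "tz": 0, "ax": 0, "ay": 0, "az": 0, "hand": 1}, {"tx": 0, "ty": 0.03, "tz": 0, "ax": 0, "ay": 0, "az": 0, "hand": 1}, {"tx": 0, "ty": 0.02, "tz": 0, "ax": 0, "ay": 0, "az": 0, "hand": 1}, {"tx": -0.001, "ty": 0, "tz": -0.004, "ax": 0, "ay": 0, "az": 0, "hand": 1}, {"tx": 0, "ty": 0, "tz": -0.003, "ax": 0, "ay": 0, "az": 0, "hand": 1}, {"tx": 0, "ty": 0, "tz": 0, "ax": 0, "ay": 0, "az": 0, "hand": 1}], "grip_force": 10}}

```text
time_s: 18.73
position: [0.5426, -0.1066, 0.1341]
eef_rot: [0.5, -0.499, 0.501, -0.5]
wrist_force: [-0.2, -0.2, 0.1]
opening: 0.0004
```

```bash
python3 - <<'E'
from h import *
st=get_state();p=st["position"];print(p,st["wrist_force"])
q=np.array([.53877,-.10542])
print("final target", q+tgt(-481.5)-tgt(-477.1), "delta mm",1000*(q+tgt(-481.5)-tgt(-477.1)-p[:2]))
c=read_camera("scene");print(redang(c["frame"],c))
E
```

```text
[ 0.54263748 -0.10661738  0.13406955] [-0.17441617 -0.1523368   0.14520187]
final target [ 0.5355607  -0.10548172] delta mm [-7.07678622  1.13565575]
(253, np.float64(309.30830039525694), np.float64(232.600790513834), np.float64(-115.37332515523879), np.float64(0.040664632029919046))
```

{"name": "servo_tool", "arguments": {"deltas": [{"tx": -0.001, "ty": 0, "tz": -0.002, "ax": 0, "ay": 0, "az": 0, "hand": 1}, {"tx": 0, "ty": 0, "tz": -0.002, "ax": 0, "ay": 0, "az": 0, "hand": 1}, {"tx": 0, "ty": 0, "tz": -0.0015, "ax": 0, "ay": 0, "az": 0, "hand": 1}, {"tx": 0, "ty": 0, "tz": -0.001, "ax": 0, "ay": 0, "az": 0, "hand": 1}, {"tx": 0, "ty": 0, "tz": 0, "ax": 0, "ay": 0, "az": 0, "hand": 1}, {"tx": 0, "ty": 0, "tz": 0, "ax": 0, "ay": 0, "az": 0, "hand": 1}], "grip_force": 10}}

```text
time_s: 19.52
position: [0.5357, -0.1055, 0.1327]
eef_rot: [0.5, -0.5, 0.5, -0.5]
wrist_force: [2.5, -0.4, 1.3]
opening: 0.0006
```

```bash
python3 - <<'E'
from h import *
st=get_state();p=st["position"];print(p,st["wrist_force"],1000*(p[:2]-[.53556,-.10548]))
c=read_camera("scene");print(redang(c["frame"],c))
E
```

```text
[ 0.53571378 -0.10549172  0.13270203] [ 2.45371182 -0.37298743  1.30779252] [ 0.15378286 -0.01172213]
(248, np.float64(307.3467741935484), np.float64(232.71774193548387), np.float64(-119.00919510791273), np.float64(0.040067610704961745))
```

{"name": "servo_tool", "arguments": {"deltas": [{"tx": 0.001, "ty": 0, "tz": 0.004, "ax": 0, "ay": 0, "az": 0, "hand": 1}, {"tx": 0.001, "ty": 0, "tz": 0.006, "ax": 0, "ay": 0, "az": 0, "hand": 1}, {"tx": 0, "ty": -0.02, "tz": 0, "ax": 0, "ay": 0, "az": 0, "hand": 1}, {"tx": 0, "ty": -0.03, "tz": 0, "ax": 0, "ay": 0, "az": 0, "hand": 1}, {"tx": 0, "ty": -0.03, "tz": 0, "ax": 0, "ay": 0, "az": 0, "hand": 1}, {"tx": 0, "ty": -0.03, "tz": 0, "ax": 0, "ay": 0, "az": 0, "hand": 1}, {"tx": 0.02, "ty": 0, "tz": -0.01, "ax": 0, "ay": 0, "az": 0, "hand": 1}, {"tx": 0.04, "ty": 0, "tz": -0.015, "ax": 0, "ay": 0, "az": 0, "hand": 1}, {"tx": 0.04, "ty": 0, "tz": -0.015, "ax": 0, "ay": 0, "az": 0, "hand": 1}, {"tx": 0.04, "ty": 0, "tz": -0.015, "ax": 0, "ay": 0, "az": 0, "hand": 1}, {"tx": 0.04, "ty": 0, "tz": -0.015, "ax": 0, "ay": 0, "az": 0, "hand": 1}, {"tx": 0.04, "ty": 0, "tz": -0.015, "ax": 0, "ay": 0, "az": 0, "hand": 1}, {"tx": 0.04, "ty": 0, "tz": -0.015, "ax": 0, "ay": 0, "az": 0, "hand": 1}, {"tx": 0.02, "ty": 0, "tz": -0.01, "ax": 0, "ay": 0, "az": 0, "hand": 1}, {"tx": 0, "ty": 0, "tz": 0, "ax": 0, "ay": 0, "az": 0, "hand": 1}], "grip_force": 10}}

```text
time_s: 21.45
position: [0.4348, -0.3881, 0.2421]
eef_rot: [-0.499, 0.501, -0.5, 0.499]
wrist_force: [0.5, 0.1, -0.6]
opening: 0.0006
```

```bash
python3 - <<'E'
from h import *
print(get_state()["position"])
c,t=both()
a=cv2.imread("pics/top0.png")[190:300,240:370];b=t["frame"][190:300,240:370,::-1]
cv2.imwrite("pics/cmp11.png",cv2.resize(np.hstack([a,b]),None,fx=3,fy=3))
cv2.imwrite("pics/scene11.png",c["frame"][:,:,::-1])
# dark top spoke angle, lighting independent-ish
for n,f in(("0",cv2.imread("pics/top0.png")[:,:,::-1]),("now",t["frame"])):
    f=f.astype(int); R0=f[...,0]-f[...,1:].max(2)   # redness, weighted
    w=np.clip(R0[225:285,300:352]/max(R0[225:285,300:352].max(),1)-.35,0,None)
    v,u=np.nonzero(w>0);P=np.array([onz(t,(x+300,y+225),.152)[:2] for x,y in zip(u,v)]);W=w[v,u]
    m=(P*W[:,None]).sum(0)/W.sum();d=(P-m)*np.sqrt(W)[:,None];V=np.linalg.eigh(d.T@d)[1][:,1]
    print(n,m,np.degrees(np.arctan2(*(m-C)[::-1])),np.degrees(np.arctan(V[1]/V[0])))
E
```

```text
[ 0.43481666 -0.38810789  0.24207024]
scene 0/now (219, np.float64(306.6027397260274), np.float64(232.68036529680364), np.float64(-120.30154528893549), np.float64(0.03964499264867374)) (235, np.float64(306.9191489361702), np.float64(232.63829787234042), np.float64(-119.66255072840562), np.float64(0.039650952078441465))
top 0/now (260, np.float64(-121.85783548270959), np.float64(58.941348901857246)) (271, np.float64(-121.37848394968766), np.float64(59.563122061974305))
0 [ 0.51395931 -0.09897557] -121.9330853134972 58.61197158531878
now [ 0.51359931 -0.09885771] -122.38645678804224 59.736798326246195
```

View pics/cmp11.png

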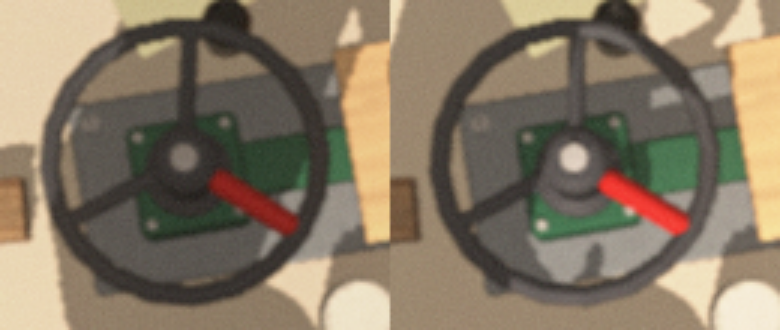

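View pics/scene11.png

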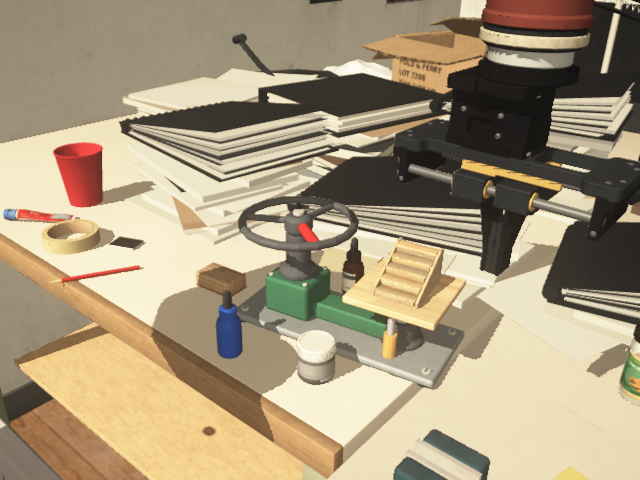

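Within about 0.6° of the start in both views, which is the limit of what I can measure. The jar, sanding block and dropper stand where they were, and the arm is clear. Handing in.

```bash
python3 -c "
from station import *
print(get_state()['time_s'],sign_off())"
```

```text
the job is handed in; nothing more can be done
21.55 None
```

I pushed the wheel by its red spoke through one full clockwise turn with the closed fingertips. The contact force was only about 1–3 N wherever I read it. I then backed off, lifted clear and handed the job in at 21.6 s.

- **Spoke direction:** with the arm clear, the red spoke was within about 0.6° of where it started. The top camera read -121.4° against -121.9° at the start, and the scene camera -119.7° against -120.3°. Both suggest it stopped very slightly short. A second, brightness-weighted reading of the top view disagreed: one of its two estimates put the spoke 0.5° past the start, the other 1.1° short. The lighting changed between the pictures, so the remaining error is within what I can measure.
- **Deck and loose things:** the deck and stair are visibly higher. The jar, sanding block and dropper bottle look unmoved by eye, though I did not measure their positions.
- **Problems on the way:** the first two move calls were refused as malformed and nothing moved. At about 356° I stopped, moved the arm aside to measure from above, and then pushed the last 4.4°.

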